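Fill the empty bays of the adapter rack

TASK

The rack on the bench has four bays for mains adapters, and two of them are empty. Turn the two spare adapters endways on to the rack and slide one into each empty bay, flat on the bench and fully home against the back stop. Leave the adapters already fitted and the other things on the bench where they are.

Things in the scene. Friction and masses are not known exactly. Their poses are not given: they have to be found in the camera images.
- rack: fixed grey and aluminium rack, four bays side by side. Origin at bench level, x into the bays, y to its left. 305 mm wide, 62 mm high, x from -35 mm (mouth) to +68 mm (rear foot). No floor: adapters slide on the bench. Bays 70 mm wide, 58 mm high, walls 5 mm with rounded noses, back stop face at x +45 mm; the roof covers x -10 to +50 mm only, so home adapters jut out 30 mm before it.
- bay_1 (a point): centre of an adapter that is fully home in bay 1 (leftmost), 26 mm above the bench; axes as the rack's (x into the bay). Home, the adapter's 85 mm run along this x: its rear end meets the back stop 42.5 mm beyond this point, its front end is 42.5 mm before it. The bay is empty if no adapter is there.
- bay_2 (a point): centre of an adapter that is fully home in bay 2 (second from the left), 26 mm above the bench; axes as the rack's (x into the bay). Home, the adapter's 85 mm run along this x: its rear end meets the back stop 42.5 mm beyond this point, its front end is 42.5 mm before it. The bay is empty if no adapter is there.
- bay_3 (a point): centre of an adapter that is fully home in bay 3 (third from the left), 26 mm above the bench; axes as the rack's (x into the bay). Home, the adapter's 85 mm run along this x: its rear end meets the back stop 42.5 mm beyond this point, its front end is 42.5 mm before it. The bay is empty if no adapter is there.
- bay_4 (a point): centre of an adapter that is fully home in bay 4 (rightmost), 26 mm above the bench; axes as the rack's (x into the bay). Home, the adapter's 85 mm run along this x: its rear end meets the back stop 42.5 mm beyond this point, its front end is 42.5 mm before it. The bay is empty if no adapter is there.
- adapter_a_mid (a point): centre (26 mm up) of one of four identical black mains adapters: 62 mm wide (its x), 85 mm long (its y), 52 mm high (z), slightly rounded edges, 0.25 to 0.45 kg, both ends alike. Two of the four are fitted in bays from the start, the other two are spares lying crosswise on the bench to the right of the rack; the position tells which. Can be gripped across the 62 mm.
- adapter_b_mid (a point): centre (26 mm up) of one of four identical black mains adapters: 62 mm wide (its x), 85 mm long (its y), 52 mm high (z), slightly rounded edges, 0.25 to 0.45 kg, both ends alike. Two of the four are fitted in bays from the start, the other two are spares lying crosswise on the bench to the right of the rack; the position tells which. Can be gripped across the 62 mm.
- adapter_c_mid (a point): centre (26 mm up) of one of four identical black mains adapters: 62 mm wide (its x), 85 mm long (its y), 52 mm high (z), slightly rounded edges, 0.25 to 0.45 kg, both ends alike. Two of the four are fitted in bays from the start, the other two are spares lying crosswise on the bench to the right of the rack; the position tells which. Can be gripped across the 62 mm.
- adapter_d_mid (a point): centre (26 mm up) of one of four identical black mains adapters: 62 mm wide (its x), 85 mm long (its y), 52 mm high (z), slightly rounded edges, 0.25 to 0.45 kg, both ends alike. Two of the four are fitted in bays from the start, the other two are spares lying crosswise on the bench to the right of the rack; the position tells which. Can be gripped across the 62 mm.
- driver_mid (a point): centre of a bystander to be left alone: screwdriver with yellow handle, 174x19x19 mm, behind the spares
- stubby_mid (a point): centre of a bystander to be left alone: stubby screwdriver with a red handle, 74x20x20 mm, to the right of the spares
Mind the look-alikes: they are no part of the job. What is shaped like the part that bears adapter_c_mid but red is not meant.

How it is judged:
By the outcome, as a careful person would: the job done as asked, in the order asked, and still so for the second after the job is handed in, with the robot touching nothing.
It also fails if it takes over 72 s, if anything falls off the work surface, if the arm or the gripper's body presses on something with over 40 N, if the wrist force passes 120 N, or if a joint passes its speed limit or range.

ROBOT

A 6-joint arm with a two-finger parallel gripper is mounted at the origin on a cart in front of the work surface, level with it; the furniture and walls round the work are solid. World frame = base frame: x ahead of the robot, y to its left, z up, the work surface at z = 0. Lengths are in m, angles in degrees, forces in N, time in s.
With the tool pointing down it reaches from about 0.4 to 0.825 m from the base axis. Payload 7 kg.
Tool frame: the origin (TCP) lies at the centre of the arm's flange, where the gripper is bolted on; the fingertips stand 178 mm ahead of it and the grasp point (between the pads) lies 159 mm ahead of it (tip_reach is the distance from the TCP to the fingertips, in m); z points along the fingers, y is the line along which they close (so a half turn about z gives the same grasp; the last joint's range is limited). The gripper opens to 88 mm and grips with 3 to 60 N. Pads are 19 mm wide; open, the fingers measure 130 mm over their backs; the gripper's body (78 mm by 193 mm) begins 47 mm behind the grasp point.
Start: joints at [-60.441, 20.546, 0.682, 0, -70.136, -16.507], TCP at [0.152, -0.658, 0.405] pointing down, gripper open.
Joint ranges: [-176.03, 176.03], [-82.01, 121.73], [-58.28, 71.71], [-173.87, 95.51], [-174.79, -0.11], [-173.66, 173.66]. Speed limits (degrees/s): [136.94, 136.94, 172.46, 180, 180, 180].

INTERFACE

Orientations are given as [roll, pitch, yaw] about the fixed x, y, z axes, in that order (R = Rz(yaw) Ry(pitch) Rx(roll)).
In Python, from plant import * gives the robot as it stands.
- The arm moves only by the shell command python3 -m handwheel 'ROWS'. ROWS is JSON, a list of rows, each a list of 7 numbers: the opening, from -1 (shut) to 1 (fully open), then the shift along the tool's x, y, z as a fraction of full scale, then the turn, a rotation vector about the tool's x, y, z as a fraction of full scale. A call has 1 to 5 rows; each row shifts and turns the commanded pose from where the row before left it, along the tool's axes as they then stand; what a row does not reach is not made up. Full scale, the value 1, is 0.025 m for a shift and 6 degrees for a turn. A row lasts 1/8 s, in which the tool goes at most 62.5 mm and 10.7 degrees, less where a joint would pass 70% of its speed; a pose out of reach is approached as far as the arm can. A call with a number of a shift or a turn outside -1 to 1 is refused whole. A call with a gripper value outside its range is refused whole. The fingers move at their own pace and stop on an object; the grip force is fixed at half the most. Time passes only in rows, so rows that do not move let the fingers close. It gives the time, the measured TCP pose, the force, the opening and the grip force at its end, in the units of the state.
- get_obs(): the state, without advancing time (a new reading comes with each control period).
- snapshot(name): name is "scene" or "top"; returns a dict with "color" (420x560x3 uint8, red, green, blue), "fx", "fy", "cx", "cy" (pixels), "k1" (the pictures are not rectified: a ray, as slopes to the right and down, at radius r is drawn at 1 + k1 r^2 times it, then the intrinsics apply), "R" (3x3) and "t" (3): a world point X has camera coordinates R X + t. Camera axes: x right, y down, z forward; pixel columns grow to the right and rows downward; lengths in m; the calibration is good to about 2 mm. A picture is of the moment at which its call begins. There is no depth.
- close_job(): hands the job in; it is judged then, once.
The state is a dict: "clock": time; "joint_pos": joint angles; "qvel": joint speeds; "tau": joint torques, N m; "tool_pos": TCP position; "orientation": TCP orientation; "force": force on the tool from outside, world axes, zero at the start; "moment": the same for the moment, N m; "opening": finger opening in m; "gripper_force": force on a finger pad.
Only numpy, scipy, OpenCV 4.12 (cv2) and the standard library are available. Lean on these libraries where they do the work, as an engineer would, in place of code of your own. Each camera call takes 0.05 s, during which the arm holds its last target. There are 200 camera calls.

## Working session

There is one attempt and no reset: what is moved stays moved. The work goes in short steps, Python scripts to look and compute and a shell command to move; the robot and the scene stay as the last step left them, time stands still between calls to the robot, and variables do not carry over. Pictures are saved under pics/ and viewed, at most 10 in all, crops included, and the job is handed in when it is done.

```bash
mkdir -p pics
python3 - <<'E'
from plant import *
import cv2
o=get_obs();print(o)
for n in("top","scene"):
    s=snapshot(n);cv2.imwrite(f"pics/{n}0.png",s["color"][:,:,::-1]);print(n,{k:(v.tolist() if hasattr(v,'tolist') else v) for k,v in s.items() if k!='color'})
E
```

```text
{'clock': 0.0, 'joint_pos': array([-6.04398270e+01,  2.05919847e+01,  6.32219743e-01, -1.90447401e-02,
       -7.01334348e+01, -1.65068511e+01]), 'qvel': array([ 0.02964645,  0.04225191, -0.00837644,  0.08765873,  0.04301244,
       -0.09451069]), 'tau': array([ 6.10137395e-04, -5.82725322e+01,  2.93051791e+01,  6.99672371e+00,
        7.16711045e-03, -1.24096709e-04]), 'tool_pos': array([ 0.15240619, -0.65737206,  0.4037078 ]), 'orientation': array([ 1.79905554e+02, -9.31810167e-03, -1.66953157e+02]), 'force': array([0.37529036, 0.00352602, 0.15431859]), 'moment': array([-0.00850973, -0.04652334, -0.02373703]), 'gripper_force': 0.0, 'opening': 0.08751725053699091}
top {'fx': 381.21415964359915, 'fy': 381.21415964359915, 'cx': 271.6097545727013, 'cy': 207.13228970210884, 'k1': -0.08019989207667388, 'R': [[-0.003419797388341548, -0.9999535209064296, 0.009014489040275403], [-0.9890060721356178, 0.0020494068980494696, -0.14786070881151525], [0.1478353620237735, -0.009421038063864287, -0.9889671125862068]], 't': [-0.16181427572573687, 0.5834566837767798, 0.8003895270560686]}
scene {'fx': 415.11149803607543, 'fy': 415.11149803607543, 'cx': 285.97582612436156, 'cy': 207.17711633107467, 'k1': -0.04560092187153088, 'R': [[0.5489886681171284, -0.8357362181143817, -0.012506638671202712], [-0.3400765104229472, -0.20967501576502728, -0.9167247977569315], [0.763517785868497, 0.507524739786945, -0.3993234643326903]], 't': [-0.4521013614059737, 0.22021805514541617, 0.5459561775194348]}
```

View pics/top0.png

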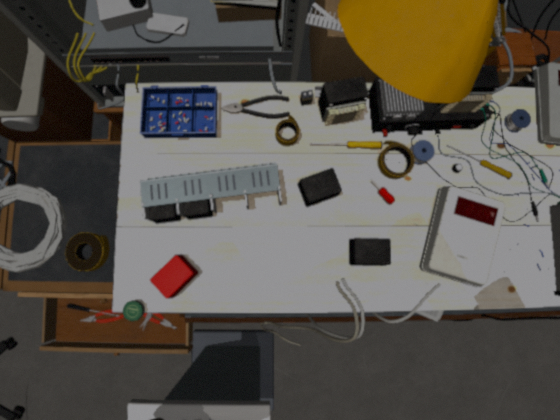

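View pics/scene0.png

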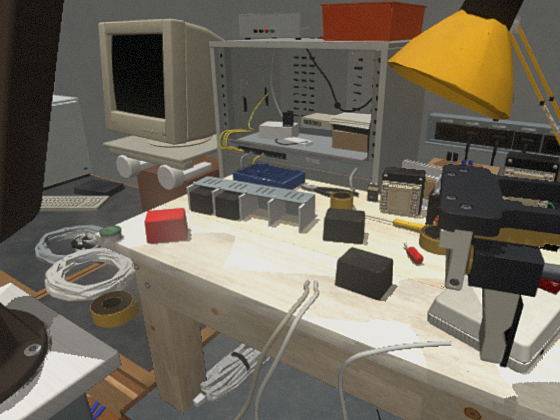

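The top view shows the rack roof from about (142,180) to (282,165). Its two left bays are filled and its two right bays empty. The spares are at (320,187) and (371,251), and the red look-alike is at (174,276). I'll enlarge this area.

```bash
cat > h.py <<'E'
import numpy as np, cv2
from plant import *
def ray(s,uv,z):
    """pixels -> world points on plane z"""
    K=np.array([[s["fx"],0,s["cx"]],[0,s["fy"],s["cy"]],[0,0,1]])
    p=cv2.undistortPoints(np.float64(uv).reshape(-1,1,2),K,np.array([s["k1"],0,0,0,0])).reshape(-1,2)
    R=np.array(s["R"]);t=np.array(s["t"]);C=-R.T@t
    d=np.c_[p,np.ones(len(p))]@R
    return C+d*((z-C[2])/d[:,2])[:,None]
def proj(s,X):
    K=np.array([[s["fx"],0,s["cx"]],[0,s["fy"],s["cy"]],[0,0,1]])
    return cv2.projectPoints(np.float64(X).reshape(-1,1,3),cv2.Rodrigues(np.array(s["R"]))[0],np.array(s["t"]),K,np.array([s["k1"],0,0,0,0]))[0].reshape(-1,2)
E
python3 - <<'E'
from h import *
s=snapshot("top");c=s["color"]
print("C",-np.array(s["R"]).T@np.array(s["t"]))
crop=c[150:280,130:400][:,:,::-1]
im=cv2.resize(crop,None,fx=2.95,fy=2.95,interpolation=cv2.INTER_CUBIC)
im=cv2.convertScaleAbs(im,alpha=1.6,beta=20)
cv2.imwrite("pics/crop.png",im)
g=c.max(2)
m=(g<60).astype(np.uint8)
cs,_=cv2.findContours(m[150:280,295:400].copy(),cv2.RETR_EXTERNAL,cv2.CHAIN_APPROX_NONE)
for k in cs:
    if cv2.contourArea(k)>300:
        k=k+[295,150]; print(cv2.minAreaRect(k)); print(g[int(k[:,0,1].mean())-22:int(k[:,0,1].mean())+24,int(k[:,0,0].mean())].tolist())
E
```

```text
C [ 0.45816296 -0.15546199  0.87928791]
((369.5, 251.5), (25.0, 39.0), 90.0)
[149, 149, 148, 148, 148, 148, 147, 143, 125, 88, 45, 33, 31, 33, 35, 37, 35, 33, 35, 35, 33, 33, 32, 27, 25, 28, 28, 26, 27, 27, 29, 31, 27, 30, 23, 35, 82, 128, 145, 146, 148, 148, 147, 147, 150, 148]
((319.22607421875, 187.10272216796875), (27.270587921142578, 38.27245330810547), 69.44395446777344)
[147, 147, 148, 147, 146, 144, 127, 88, 48, 32, 30, 35, 37, 38, 35, 32, 31, 32, 35, 33, 32, 34, 34, 32, 33, 29, 31, 31, 35, 34, 36, 32, 31, 26, 15, 6, 29, 73, 117, 141, 148, 149, 147, 149, 148, 149]
```

View pics/crop.png

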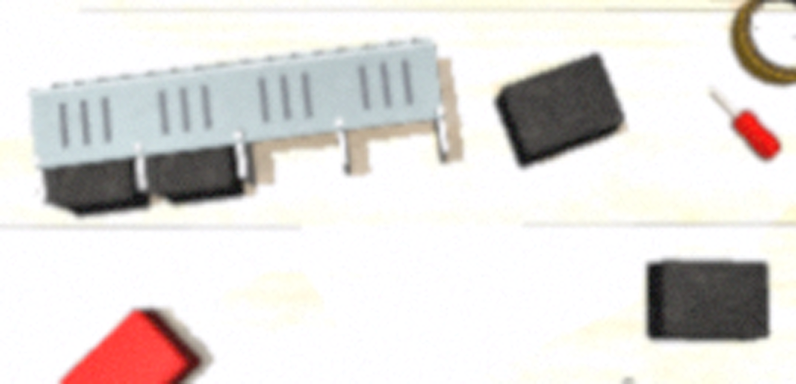

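```bash
cat >> h.py <<'E'
def silh(s,box,up=8,thr=88):
    x0,y0,x1,y1=box; g=s["color"].max(2)[y0:y1,x0:x1]
    g=cv2.resize(g,None,fx=up,fy=up,interpolation=cv2.INTER_CUBIC)
    cs,_=cv2.findContours((g<thr).astype(np.uint8),cv2.RETR_EXTERNAL,cv2.CHAIN_APPROX_NONE)
    k=max(cs,key=cv2.contourArea)[:,0,:].astype(float)
    return (k+.5)/up-.5+[x0,y0]
def box_pose(s,box,h=.052):
    k=silh(s,box); C=-np.array(s["R"]).T@np.array(s["t"])
    hi=ray(s,k,h-.002)[:,:2]; lo=ray(s,k,.002)[:,:2]
    (c,wh,a)=cv2.minAreaRect(np.float32(hi*1000)); a=np.deg2rad(a)
    if wh[0]<wh[1]: a+=np.pi/2          # a: direction of the long side
    c=np.array(c)/1000; out=[];ctr=np.zeros(2)
    for t in(a,a+np.pi/2):
        e=np.array([np.cos(t),np.sin(t)]); v=[]
        for sg in(1,-1):
            far=sg*e@(c-C[:2])>0; P=hi if far else lo
            v.append(sg*np.percentile(sg*(P@e),97))
        out.append(v[0]-v[1]); ctr+=e*(v[0]+v[1])/2
    return ctr,np.rad2deg(a)%180,out
E
python3 - <<'E'
from h import *
s=snapshot("top")
for b in((293,160,350,212),(340,230,400,275)): print(box_pose(s,b))
c=s["color"].astype(int)
hsv=cv2.cvtColor(s["color"],cv2.COLOR_RGB2HSV)
print(hsv[185,165],hsv[190,260],hsv[172,250],hsv[150,300])
sub=hsv[155:225,130:300]
m=((sub[...,0]>80)&(sub[...,0]<125)&(sub[...,1]>15)&(sub[...,2]>90)).astype(np.uint8)
m=cv2.morphologyEx(m,cv2.MORPH_OPEN,np.ones((5,5)));m=cv2.morphologyEx(m,cv2.MORPH_CLOSE,np.ones((7,7)))
cs,_=cv2.findContours(m,cv2.RETR_EXTERNAL,cv2.CHAIN_APPROX_NONE)
k=max(cs,key=cv2.contourArea)[:,0]+[130,155]
print(cv2.minAreaRect(k.astype(np.float32)))
P=ray(s,k,.062)[:,:2]
r=cv2.minAreaRect(np.float32(P*1000));print(r,cv2.boxPoints(r).tolist())
# by-eye crop corners and noses
e=np.array([[32,91],[432,39],[438,121],[42,167]])/2.95+[130,150]
print("roof eye",ray(s,e,.062).round(4).tolist())
e=np.array([[240,183],[347,173],[445,160]])/2.95+[130,150]
print("noses z0",ray(s,e,0).round(4).tolist()); print("noses z.06",ray(s,e,.06).round(4).tolist())
# lamp
q=snapshot("scene");a0,a1=ray(s,[[420,40]],0)[0],ray(s,[[420,40]],.6)[0]
best=min((np.linalg.norm(proj(q,[a0+(a1-a0)*f])[0]-[455,60]),*(a0+(a1-a0)*f)) for f in np.linspace(0,1.3,100));print("lamp",best)
E
```

```text
(array([ 0.63085493, -0.27195293]), np.float64(110.24107360839844), [np.float64(0.08185311141778578), np.float64(0.058851757006956495)])
(array([ 0.48392779, -0.38153179]), np.float64(88.93925476074219), [np.float64(0.0815692942688866), np.float64(0.05911299621464167)])
[101  24  85] [ 98  24 117] [ 93  23 113] [ 26  29 148]
((209.37693786621094, 185.515380859375), (25.179048538208008, 136.81031799316406), 82.87498474121094)
((628.565673828125, -27.0172119140625), (56.39796829223633, 300.3411865234375), 7.05396842956543) [[582.1385498046875, 118.55377197265625], [619.021728515625, -179.51409912109375], [674.9927978515625, -172.58819580078125], [638.109619140625, 125.47967529296875]]
roof eye [[0.6396, 0.125, 0.062], [0.6784, -0.1743, 0.062], [0.6159, -0.1784, 0.062], [0.5821, 0.1146, 0.062]]
noses z0 [[0.5784, -0.0235, 0.0], [0.5862, -0.1079, 0.0], [0.5964, -0.1854, 0.0]]
noses z.06 [[0.5701, -0.0325, 0.06], [0.5774, -0.1112, 0.06], [0.587, -0.1834, 0.06]]
lamp (np.float64(12.789407889254539), np.float64(0.8071690596423382), np.float64(-0.3974850127772363), np.float64(0.3387878787878788))
```

Run:
```python
from h import *
s=snapshot("top");q=snapshot("scene")
for b in((293,160,350,212),(340,230,400,275)):
    k=silh(s,b);P=ray(s,k,.05)[:,:2]
    c,a,_=box_pose(s,b);d=np.deg2rad(a)
    for t in(d,d+np.pi/2,d+np.pi,d-np.pi/2):
        e=np.array([np.cos(t),np.sin(t)]);f=np.array([-e[1],e[0]])
        m=P.mean(0);x=(P-m)@e;y=(P-m)@f
        L=.043 if abs(np.cos(t-d))<.5 else .031   # half extent along this side
        sel=(x>x.max()-.008)&(abs(y)<L-.012)
        vx,vy,_,_=cv2.fitLine(np.float32(P[sel]),cv2.DIST_HUBER,0,.01,.01).ravel()
        print(round(np.rad2deg(np.arctan2(vy,vx))%180,1),end=' ')
    print()
# lamp rim: yellow mask extents
for n,i in(("top",s),("scene",q)):
    h=cv2.cvtColor(i["color"],cv2.COLOR_RGB2HSV);m=((h[...,0]>15)&(h[...,0]<28)&(h[...,1]>170)&(h[...,2]>100)).astype(np.uint8)
    m[110:]=0 if n=="top" else m[110:]
    _,l,st,_=cv2.connectedComponentsWithStats(m);j=1+st[1:,4].argmax();print(n,st[j])
    ys,xs=np.where(l==j);print([(int(xs[f]),int(ys[f])) for f in(xs.argmin(),xs.argmax(),ys.argmax())])
for z in(.3,.4,.5,.6):
    print(z,ray(s,[[340,20],[420,97],[500,20]],z)[:,:2].round(3).tolist())
```

```text
20.0 110.3 19.4 110.2 
178.3 88.9 177.8 88.6 
top [  337     0   159   103 11986]
[(337, 10), (495, 0), (445, 102)]
scene [ 388    9  156  110 8647]
[(388, 60), (543, 100), (495, 118)]
0.3 [[0.867, -0.279], [0.728, -0.406], [0.879, -0.567]]
0.4 [[0.796, -0.257], [0.681, -0.363], [0.806, -0.496]]
0.5 [[0.726, -0.236], [0.635, -0.319], [0.734, -0.425]]
0.6 [[0.655, -0.215], [0.588, -0.276], [0.661, -0.354]]
```

```bash
python3 - <<'E'
from h import *
s=snapshot("top");q=snapshot("scene")
for z in(.3,.35,.4,.45,.5,.55):
    P=ray(s,[[337,10],[380,85],[445,102],[480,80],[495,10]],z);print(z,P[2].round(3),proj(q,P).round(0).astype(int).tolist())
E
python3 -m handwheel '[[1,0,0,0,0,0,-1],[1,0,0,0,0,0,-1]]'
```

```text
0.3 [ 0.72  -0.448  0.3  ] [[397, 79], [405, 88], [458, 94], [500, 95], [534, 88]]
0.35 [ 0.697 -0.423  0.35 ] [[389, 58], [395, 63], [444, 66], [484, 66], [518, 63]]
0.4 [ 0.675 -0.397  0.4  ] [[380, 34], [385, 35], [430, 36], [467, 36], [501, 35]]
0.45 [ 0.652 -0.372  0.45 ] [[370, 8], [373, 6], [414, 4], [448, 4], [482, 6]]
0.5 [ 0.629 -0.347  0.5  ] [[359, -20], [361, -26], [397, -30], [429, -30], [461, -26]]
0.55 [ 0.607 -0.322  0.55 ] [[347, -51], [347, -61], [379, -67], [407, -67], [438, -60]]
clock: 0.7
tool_pos: [0.1524, -0.6575, 0.4047]
orientation: [-180.0, 0.0, -154.8]
force: [-0.3, 0.1, -0.1]
opening: 0.0872
gripper_force: 0.0
```

```bash
python3 -m handwheel '[[1,0,0,0.2,0,0,-1],[1,0,0,0.2,0,0,-1],[1,0,0,0.2,0,0,-1],[1,0,0,0.2,0,0,-1],[1,0,0,0.2,0,0,-1]]' >/dev/null
python3 -m handwheel '[[1,0,0,0.2,0,0,-1],[1,0,0,0.2,0,0,-1],[1,0,0,0.2,0,0,-1],[1,0,0,0.2,0,0,-1],[1,0,0,0.2,0,0,-1]]' >/dev/null
python3 -m handwheel '[[1,0,0,0.2,0,0,-1],[1,0,0,0.2,0,0,-1],[1,0,0,0.2,0,0,-1],[1,0,0,0.2,0,0,-1]]'
python3 -m handwheel '[[1,-0.3,-0.96,0.1,0,0,0],[1,-0.3,-0.96,0.1,0,0,0],[1,-0.3,-0.96,0.1,0,0,0],[1,-0.3,-0.96,0.1,0,0,0],[1,-0.3,-0.96,0.1,0,0,0]]'
python3 -m handwheel '[[1,-0.3,-0.96,0.1,0,0,0],[1,-0.3,-0.96,0.1,0,0,0],[1,-0.3,-0.96,0.1,0,0,0],[1,-0.3,-0.96,0.1,0,0,0],[1,-0.3,-0.96,0.1,0,0,0]]'
```

```text
clock: 2.45
tool_pos: [0.1524, -0.6576, 0.3345]
orientation: [-180.0, -0.0, -70.8]
force: [0.9, 0.1, 0.0]
opening: 0.0877
gripper_force: 0.0
clock: 3.08
tool_pos: [0.2542, -0.5824, 0.3222]
orientation: [-180.0, -0.0, -70.9]
force: [0.5, -0.2, -0.8]
opening: 0.0876
gripper_force: 0.0
clock: 3.7
tool_pos: [0.3554, -0.5078, 0.3097]
orientation: [-180.0, -0.0, -70.9]
force: [-0.7, -0.3, -0.2]
opening: 0.0881
gripper_force: 0.0
```

```bash
python3 -m handwheel '[[1,-0.3,-0.96,0.1,0,0,0],[1,-0.3,-0.96,0.1,0,0,0],[1,-0.3,-0.96,0.1,0,0,0],[1,-0.3,-0.96,0.1,0,0,0],[1,-0.3,-0.96,0.1,0,0,0]]' >/dev/null
python3 -m handwheel '[[1,-0.3,-0.96,0.1,0,0,0],[1,-0.3,-0.96,0.1,0,0,0],[1,-0.3,-0.96,0.1,0,0,0],[1,-0.3,-0.96,0.1,0,0,0],[1,-0.3,-0.96,0.1,0,0,0]]' >/dev/null
python3 -m handwheel '[[1,-0.3,-0.96,0.1,0,0,0],[1,-0.3,-0.96,0.1,0,0,0],[1,-0.3,-0.96,0.1,0,0,0.1],[1,-0.3,-0.96,0.1,0,0,-0.2],[1,0,0,0,0,0,0]]'
python3 - <<'E'
from h import *
s=snapshot("top");cv2.imwrite("pics/g1.png",cv2.resize(s["color"][110:290,230:430][:,:,::-1],None,fx=3,fy=3))
E
```

```text
clock: 5.58
tool_pos: [0.64, -0.298, 0.274]
orientation: [180.0, 0.0, -70.2]
force: [0.1, -1.1, -1.0]
opening: 0.0879
gripper_force: 0.0
```

View pics/g1.png

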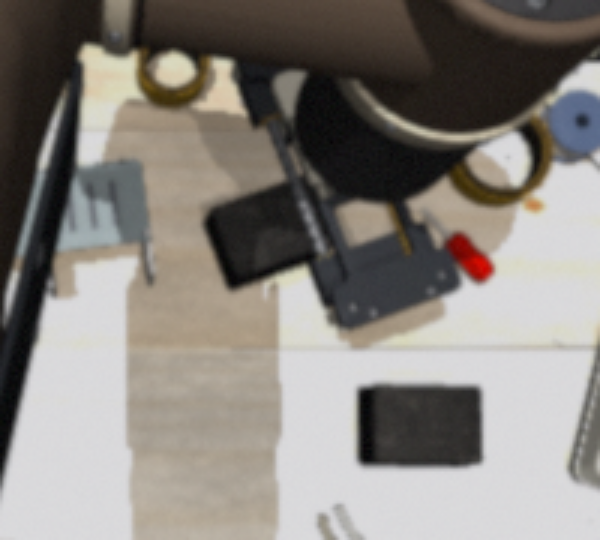

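The gripper is over the right-hand end of spare 1 (crop about (260,235)), with its body at about (330,250), so it is lined up. I'll descend and grip.

```bash
python3 -m handwheel '[[1,0,0,0.9,0,0,0],[1,0,0,0.9,0,0,0],[1,0,0,0.8,0,0,0],[1,0,0,0.5,0,0,0],[1,0,0,0.38,0,0,0]]'
python3 -m handwheel '[[-1,0,0,0,0,0,0],[-1,0,0,0,0,0,0],[-1,0,0,0,0,0,0],[-1,0,0,0,0,0,0],[-1,0,0,0,0,0,0]]'
python3 -m handwheel '[[-1,0,0,-0.2,0,0,0],[-1,0,0,-0.2,0,0,0],[-1,0,0,-0.2,0,0,0],[-1,0,0,-0.2,0,0,0],[-1,0,0,0,0,0,0]]'
```

```text
clock: 6.25
tool_pos: [0.6382, -0.2998, 0.1871]
orientation: [180.0, 0.0, -70.4]
force: [0.5, -0.1, -0.0]
opening: 0.0877
gripper_force: 0.0
clock: 6.88
tool_pos: [0.6388, -0.2996, 0.1885]
orientation: [-179.9, -0.1, -70.3]
force: [1.4, -0.0, 3.8]
opening: 0.0597
gripper_force: 30.0
clock: 7.5
tool_pos: [0.6384, -0.2996, 0.2083]
orientation: [-180.0, -0.0, -70.3]
force: [0.1, -0.2, -3.9]
opening: 0.0598
gripper_force: 29.8
```

```bash
python3 -m handwheel '[[-1,-0.53,0.87,0,0,0,0],[-1,-0.53,0.87,0,0,0,0],[-1,-0.53,0.87,0,0,0,0],[-1,-0.53,0.87,0,0,0,0]]'
python3 -m handwheel '[[-1,-0.88,0.1,0,0,0,0],[-1,-0.88,0.1,0,0,0,0],[-1,-0.88,0.1,0,0,0,0],[-1,-0.88,0.1,0,0,0,0]]'
python3 -m handwheel '[[-1,-0.88,0.1,0,0,0,0],[-1,-0.88,0.1,0,0,0,0],[-1,-0.88,0.1,0,0,0,0],[-1,-0.88,0.1,0,0,0,0]]'
python3 -m handwheel '[[-1,0,0,0,0,0,1],[-1,0,0,0,0,0,1],[-1,0,0,0,0,0,1],[-1,0,0,0,0,0,1],[-1,0,0,0,0,0,1]]' >/dev/null
python3 -m handwheel '[[-1,0,0,0,0,0,1],[-1,0,0,0,0,0,1],[-1,0,0,0,0,0,1],[-1,0,0,0,0,0,1],[-1,0,0,0,0,0,1]]' >/dev/null
python3 -m handwheel '[[-1,0,0,0,0,0,1],[-1,0,0,0,0,0,1],[-1,0,0,0,0,0,1],[-1,0,0,0,0,0,1],[-1,0,0,0,0,0,1]]' >/dev/null
python3 -m handwheel '[[-1,0,0,0,0,0,1],[-1,0,0,0,0,0,1],[-1,0,0,0,0,0,0],[-1,0,0,0,0,0,0]]'
python3 - <<'E'
from h import *
s=snapshot("top");cv2.imwrite("pics/g2.png",cv2.resize(s["color"][140:300,120:320][:,:,::-1],None,fx=3,fy=3))
E
```

```text
clock: 8.0
tool_pos: [0.5376, -0.2788, 0.2076]
orientation: [180.0, 0.0, -70.3]
force: [0.0, -0.2, -3.6]
opening: 0.06
gripper_force: 29.8
clock: 8.5
tool_pos: [0.4991, -0.1989, 0.2078]
orientation: [-180.0, -0.0, -70.4]
force: [-0.7, -0.1, -2.6]
opening: 0.06
gripper_force: 29.8
clock: 9.0
tool_pos: [0.4602, -0.1193, 0.2079]
orientation: [-180.0, -0.0, -70.3]
force: [-0.0, -1.1, -2.9]
opening: 0.0598
gripper_force: 29.8
clock: 11.38
tool_pos: [0.4605, -0.1199, 0.2077]
orientation: [180.0, 0.0, -172.2]
force: [-0.4, 0.7, -3.8]
opening: 0.0598
gripper_force: 29.8
```

View pics/g2.png

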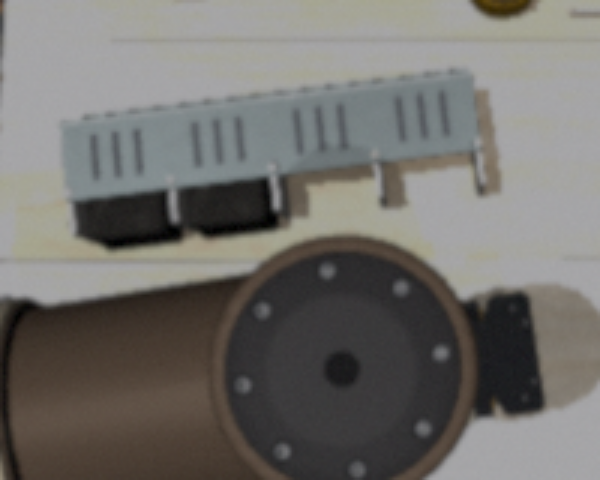

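```bash
python3 -m handwheel '[[-1,-0.87,0.66,0,0,0,0.05],[-1,-0.87,0.66,0,0,0,0.05],[-1,0,0,0.37,0,0,0],[-1,0,0,0.37,0,0,0],[-1,0,0,0,0,0,0]]'
python3 -m handwheel '[[-1,-0.3,0,0,0,0,0],[-1,-0.3,0,0,0,0,0],[-1,-0.3,0,0,0,0,0]]'
python3 - <<'E'
from h import *
s=snapshot("scene");cv2.imwrite("pics/g3.png",cv2.resize(s["color"][150:280,140:340][:,:,::-1],None,fx=4,fy=4))
E
```

```text
clock: 12.05
tool_pos: [0.499, -0.0816, 0.1884]
orientation: [-180.0, -0.1, -172.9]
force: [0.3, -0.1, -3.2]
opening: 0.06
gripper_force: 29.8
clock: 12.42
tool_pos: [0.5223, -0.0788, 0.1892]
orientation: [-180.0, 0.0, -173.0]
force: [0.5, 0.6, -3.7]
opening: 0.06
gripper_force: 29.8
```

View pics/g3.png

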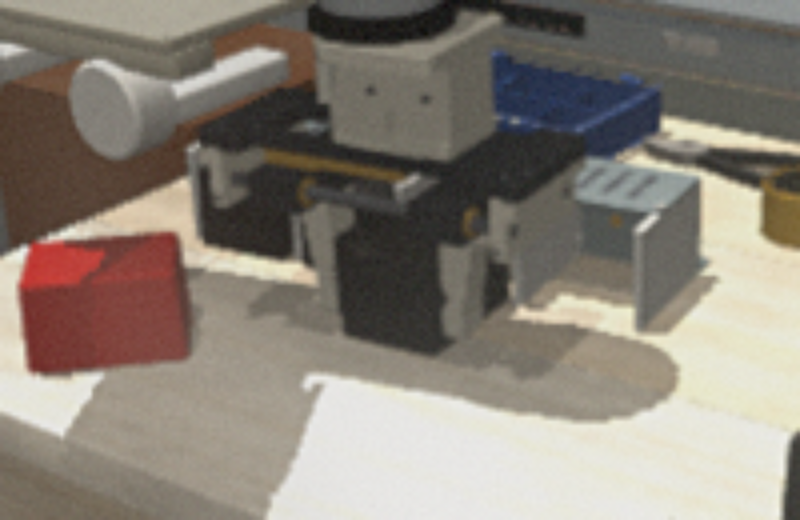

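The scene crop shows the adapter at (420,280) entering bay 3, between the walls at about (320,270) and (515,270), with no side force. I'll continue.

```bash
python3 -m handwheel '[[-1,-0.3,0,0,0,0,0],[-1,-0.3,0,0,0,0,0],[-1,-0.3,0,0,0,0,0]]'
python3 -m handwheel '[[-1,-0.3,0,0,0,0,0],[-1,-0.2,0,0,0,0,0],[-1,0,0,0,0,0,0]]'
```

```text
clock: 12.85
tool_pos: [0.5445, -0.0759, 0.1892]
orientation: [180.0, 0.0, -172.9]
force: [1.2, -0.3, -2.8]
opening: 0.0598
gripper_force: 29.8
clock: 13.22
tool_pos: [0.5567, -0.0744, 0.1891]
orientation: [180.0, -0.0, -173.0]
force: [0.1, -0.5, -3.6]
opening: 0.0595
gripper_force: 29.8
```

```bash
python3 -m handwheel '[[-1,0,0,0.03,0,0,0],[1,0,0,0,0,0,0],[1,0,0,0,0,0,0],[1,0,0,0,0,0,0],[1,0,0,0,0,0,0]]'
python3 -m handwheel '[[1,0.6,0,0,0,0,0],[1,0.6,0,0,0,0,0],[1,0.6,0,0,0,0,0],[-1,0,0,0,0,0,0],[-1,0,0,0,0,0,0]]'
python3 -m handwheel '[[-1,0,0,0,0,0,0],[-1,0,0,0,0,0,0],[-1,0,0,0,0,0,0],[-1,0,0,0,0,0,0],[-1,0,0,0,0,0,0]]'
python3 -m handwheel '[[-1,-0.3,0,0,0,0,0],[-1,-0.3,0,0,0,0,0],[-1,-0.3,0,0,0,0,0],[-1,-0.3,0,0,0,0,0],[-1,-0.3,0,0,0,0,0]]'
```

```text
clock: 13.85
tool_pos: [0.5564, -0.0744, 0.1886]
orientation: [180.0, 0.0, -172.9]
force: [0.1, 0.1, -0.7]
opening: 0.0869
gripper_force: 0.0
clock: 14.48
tool_pos: [0.512, -0.0799, 0.1888]
orientation: [-180.0, 0.1, -172.9]
force: [-0.2, -0.7, 0.0]
opening: 0.0733
gripper_force: 0.0
clock: 15.1
tool_pos: [0.5117, -0.08, 0.1884]
orientation: [-180.0, -0.0, -172.9]
force: [-0.3, -0.2, -0.1]
opening: 0.0234
gripper_force: 0.0
clock: 15.72
tool_pos: [0.5492, -0.0754, 0.1882]
orientation: [180.0, -0.0, -173.0]
force: [-0.4, -0.2, -0.7]
opening: 0.0008
gripper_force: 0.8
```

```bash
python3 -m handwheel '[[-1,-0.2,0,0,0,0,0],[-1,-0.2,0,0,0,0,0]]'
python3 -m handwheel '[[-1,-0.1,0,0,0,0,0]]'
python3 -m handwheel '[[-1,-0.1,0,0,0,0,0]]'
```

```text
clock: 15.98
tool_pos: [0.5591, -0.0741, 0.1883]
orientation: [180.0, -0.0, -173.0]
force: [-1.5, -0.9, -1.1]
opening: 0.0006
gripper_force: 0.7
clock: 16.1
tool_pos: [0.5616, -0.0738, 0.1883]
orientation: [180.0, 0.0, -172.9]
force: [-0.5, 0.3, -0.3]
opening: 0.0004
gripper_force: 0.7
clock: 16.23
tool_pos: [0.5638, -0.0735, 0.1884]
orientation: [180.0, -0.0, -173.0]
force: [-0.9, -0.3, -0.7]
opening: 0.0005
gripper_force: 0.6
```

Now −50 mm; continue until the force rises.

```bash
for i in 1; do python3 -m handwheel '[[-1,-0.08,0,0,0,0,0]]'; python3 -m handwheel '[[-1,-0.08,0,0,0,0,0]]'; python3 -m handwheel '[[-1,0,0,0,0,0,0]]'; done | grep -E 'pos|force'
```

```text
tool_pos: [0.5659, -0.0733, 0.1884]
force: [-1.8, -0.3, -1.1]
gripper_force: 0.6
tool_pos: [0.5671, -0.0732, 0.1883]
force: [-7.6, 1.3, 6.0]
gripper_force: 4.1
tool_pos: [0.5671, -0.0732, 0.1883]
force: [-5.3, 0.8, 2.2]
gripper_force: 2.5
```

```bash
python3 -m handwheel '[[-1,-0.06,0,0,0,0,0],[-1,0,0,0,0,0,0]]'|grep -E 'pos|force'; python3 -m handwheel '[[-1,-0.06,0,0,0,0,0],[-1,0,0,0,0,0,0]]'|grep -E 'pos|force'
python3 -m handwheel '[[-1,0.5,0,0,0,0,0],[-1,0.8,0,-0.5,0,0,0],[1,0.8,0,-0.8,0,0,0],[1,0.5,0,-1,0,0,0],[1,0,0,-0.8,0,0,0]]'
python3 - <<'E'
from h import *
s=snapshot("scene");a=cv2.resize(s["color"][150:280,140:340][:,:,::-1],None,fx=4,fy=4)
cv2.imwrite("pics/g4.png",a)
E
```

```text
tool_pos: [0.5675, -0.0731, 0.1882]
force: [-8.8, -0.2, 6.2]
gripper_force: 4.6
tool_pos: [0.568, -0.0732, 0.1881]
force: [-13.3, 0.7, 8.5]
gripper_force: 6.5
clock: 17.73
tool_pos: [0.5058, -0.0807, 0.2673]
orientation: [180.0, 0.2, -172.9]
force: [0.1, -0.6, 0.6]
opening: 0.0247
gripper_force: 0.0
```

View pics/g4.png

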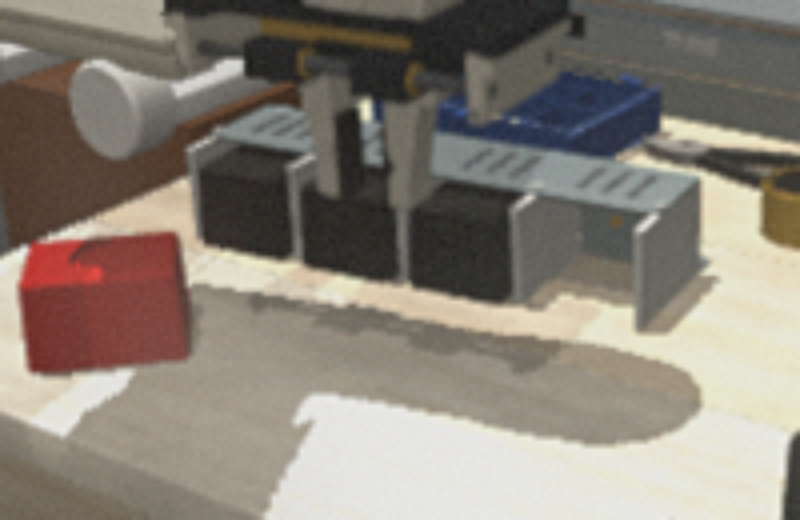

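Adapter 1 is home in bay 3: its front at (460,245) is in line with its neighbours, and the force rises against the stop. Next is spare 2.

```bash
python3 -m handwheel '[[1,0,0,0,0,0,-1],[1,0,0,0,0,0,-1],[1,0,0,0,0,0,-1],[1,0,0,0,0,0,-1],[1,0,0,0,0,0,-1]]' >/dev/null
python3 -m handwheel '[[1,0,0,0,0,0,-1],[1,0,0,0,0,0,-1],[1,0,0,0,0,0,-1],[1,0,0,0,0,0,-1],[1,0,0,0,0,0,-1]]' >/dev/null
python3 -m handwheel '[[1,0,0,0,0,0,-1],[1,0,0,0,0,0,-1],[1,0,0,0,0,0,-1],[1,0,0,0,0,0,-0.6],[1,0,0,0,0,0,0]]'
python3 -m handwheel '[[1,0.94,0.04,0,0,0,0],[1,0.94,0.04,0,0,0,0],[1,0.94,0.04,0,0,0,0],[1,0.94,0.04,0,0,0,0],[1,0.94,0.04,0,0,0,0]]' >/dev/null
python3 -m handwheel '[[1,0.94,0.04,0,0,0,0],[1,0.94,0.04,0,0,0,0],[1,0.94,0.04,0,0,0,0],[1,0.94,0.04,0,0,0,0],[1,0.94,0.04,0,0,0,0]]' >/dev/null
python3 -m handwheel '[[1,0.94,0.04,0,0,0,0],[1,0.94,0.04,0,0,0,0],[1,0.94,0.04,0,0,0,0],[1,0.94,0.04,0,0,0,0],[1,0,0,0,0,0,0]]'
```

```text
clock: 19.65
tool_pos: [0.5065, -0.0806, 0.2662]
orientation: [-179.9, 0.0, -91.4]
force: [0.2, -0.5, -0.0]
opening: 0.0875
gripper_force: 0.0
clock: 21.52
tool_pos: [0.4844, -0.4105, 0.2656]
orientation: [-180.0, -0.0, -91.5]
force: [-0.4, 0.5, -0.3]
opening: 0.0872
gripper_force: 0.0
```

```bash
python3 -m handwheel '[[1,0,0,0.9,0,0,0],[1,0,0,0.8,0,0,0],[1,0,0,0.6,0,0,0],[1,0,0,0.5,0,0,0],[1,0,0,0.34,0,0,0]]'
python3 -m handwheel '[[-1,0,0,0,0,0,0],[-1,0,0,0,0,0,0],[-1,0,0,0,0,0,0],[-1,0,0,0,0,0,0],[-1,0,0,0,0,0,0]]'
python3 -m handwheel '[[-1,0,0,-0.2,0,0,0],[-1,0,0,-0.2,0,0,0],[-1,0,0,-0.2,0,0,0],[-1,0,0,-0.2,0,0,0],[-1,0,0,0,0,0,0]]'
```

```text
clock: 22.15
tool_pos: [0.4846, -0.4091, 0.1868]
orientation: [180.0, 0.0, -91.3]
force: [0.2, -0.9, 0.1]
opening: 0.0875
gripper_force: 0.0
clock: 22.78
tool_pos: [0.4847, -0.4094, 0.188]
orientation: [-179.9, -0.0, -91.3]
force: [0.1, 0.3, 3.9]
opening: 0.0598
gripper_force: 30.0
clock: 23.4
tool_pos: [0.4847, -0.4093, 0.208]
orientation: [-179.9, -0.0, -91.3]
force: [-0.2, 0.3, -3.6]
opening: 0.0597
gripper_force: 29.9
```

```bash
python3 -m handwheel '[[-1,-0.99,0.1,0,0,0,0],[-1,-0.99,0.1,0,0,0,0],[-1,-0.99,0.1,0,0,0,0],[-1,-0.99,0.1,0,0,0,0],[-1,-0.99,0.1,0,0,0,0]]' >/dev/null
python3 -m handwheel '[[-1,-0.99,0.1,0,0,0,0],[-1,-0.99,0.1,0,0,0,0],[-1,-0.99,0.1,0,0,0,0],[-1,-0.99,0.1,0,0,0,0],[-1,-0.99,0.1,0,0,0,0]]'
python3 -m handwheel '[[-1,0,0,0,0,0,1],[-1,0,0,0,0,0,1],[-1,0,0,0,0,0,1],[-1,0,0,0,0,0,1],[-1,0,0,0,0,0,1]]' >/dev/null
python3 -m handwheel '[[-1,0,0,0,0,0,1],[-1,0,0,0,0,0,1],[-1,0,0,0,0,0,1],[-1,0,0,0,0,0,1],[-1,0,0,0,0,0,1]]' >/dev/null
python3 -m handwheel '[[-1,0,0,0,0,0,1],[-1,0,0,0,0,0,1],[-1,0,0,0,0,0,1],[-1,0,0,0,0,0,0.6],[-1,0,0,0,0,0,0]]'
```

```text
clock: 24.65
tool_pos: [0.4652, -0.1604, 0.2075]
orientation: [-180.0, 0.0, -91.3]
force: [-0.0, -0.1, -4.4]
opening: 0.06
gripper_force: 29.9
clock: 26.52
tool_pos: [0.4653, -0.1612, 0.2075]
orientation: [180.0, 0.0, -172.9]
force: [-0.4, 0.7, -2.7]
opening: 0.06
gripper_force: 29.9
```

```bash
python3 -m handwheel '[[-1,-0.88,0,0,0,0,0],[-1,-0.88,-0.02,0,0,0,0],[-1,0,0,0.37,0,0,0],[-1,0,0,0.37,0,0,0],[-1,0,0,0,0,0,0]]'
python3 -m handwheel '[[-1,-0.3,0,0,0,0,0],[-1,-0.3,0,0,0,0,0],[-1,-0.3,0,0,0,0,0]]'
python3 - <<'E'
from h import *
s=snapshot("scene");cv2.imwrite("pics/g5.png",cv2.resize(s["color"][150:280,140:340][:,:,::-1],None,fx=4,fy=4))
E
```

```text
clock: 27.15
tool_pos: [0.5084, -0.1564, 0.1882]
orientation: [180.0, -0.1, -172.9]
force: [0.4, -0.2, -3.1]
opening: 0.0604
gripper_force: 29.9
clock: 27.52
tool_pos: [0.5321, -0.1535, 0.189]
orientation: [-180.0, 0.0, -172.9]
force: [-0.4, -0.3, -3.5]
opening: 0.0598
gripper_force: 29.9
```

View pics/g5.png

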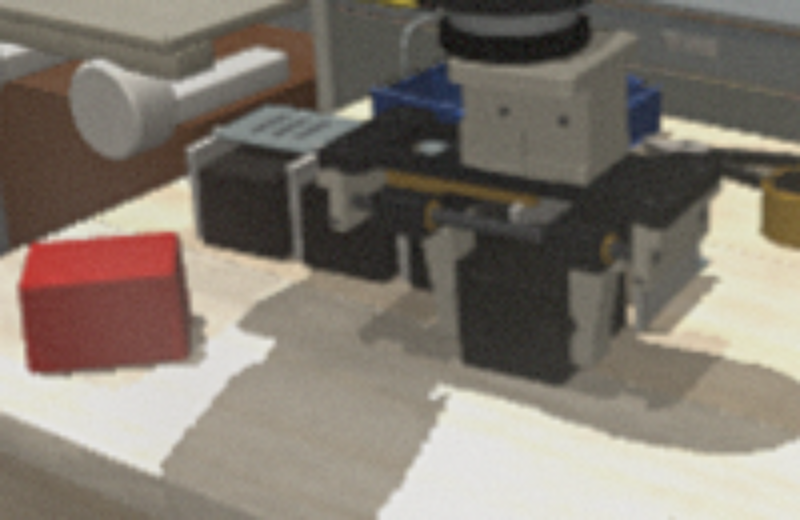

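Adapter 2, at (515,310), is entering bay 4 freely, left of the outer wall at (640,270). I'll go on, release it and push it home.

```bash
python3 -m handwheel '[[-1,-0.3,0,0,0,0,0],[-1,-0.3,0,0,0,0,0],[-1,-0.3,0,0,0,0,0]]'
python3 -m handwheel '[[-1,-0.3,0,0,0,0,0],[-1,-0.15,0,0,0,0,0],[-1,0,0,0.02,0,0,0]]'
python3 -m handwheel '[[1,0,0,0,0,0,0],[1,0,0,0,0,0,0],[1,0,0,0,0,0,0],[1,0,0,0,0,0,0]]'
python3 -m handwheel '[[1,0.6,0,0,0,0,0],[1,0.6,0,0,0,0,0],[1,0.6,0,0,0,0,0],[-1,0,0,0,0,0,0],[-1,0,0,0,0,0,0]]' >/dev/null
python3 -m handwheel '[[-1,0,0,0,0,0,0],[-1,0,0,0,0,0,0],[-1,0,0,0,0,0,0],[-1,0,0,0,0,0,0],[-1,0,0,0,0,0,0]]'
python3 -m handwheel '[[-1,0,0,0,0,0,0],[-1,-0.3,0,0,0,0,0],[-1,-0.3,0,0,0,0,0],[-1,-0.3,0,0,0,0,0],[-1,-0.3,0,0,0,0,0]]'
```

```text
clock: 27.95
tool_pos: [0.5543, -0.1508, 0.1889]
orientation: [-180.0, 0.0, -172.9]
force: [0.9, 0.6, -3.2]
opening: 0.0599
gripper_force: 29.9
clock: 28.32
tool_pos: [0.5651, -0.1494, 0.1883]
orientation: [180.0, -0.0, -172.9]
force: [-1.4, -0.3, -3.4]
opening: 0.0599
gripper_force: 29.9
clock: 28.82
tool_pos: [0.565, -0.1494, 0.1886]
orientation: [-180.0, 0.0, -172.9]
force: [0.0, -0.0, -0.1]
opening: 0.087
gripper_force: 0.0
clock: 30.08
tool_pos: [0.5203, -0.1549, 0.1884]
orientation: [180.0, -0.0, -172.9]
force: [-0.2, -0.1, -0.6]
opening: 0.023
gripper_force: 0.0
clock: 30.7
tool_pos: [0.55, -0.1513, 0.1882]
orientation: [180.0, -0.1, -173.0]
force: [-3.4, -0.8, 2.1]
opening: 0.0007
gripper_force: 1.6
```

```bash
(python3 -m handwheel '[[-1,-0.25,0,0,0,0,0],[-1,-0.25,0,0,0,0,0],[-1,-0.2,0,0,0,0,0]]'
python3 -m handwheel '[[-1,-0.15,0,0,0,0,0],[-1,-0.1,0,0,0,0,0]]'
python3 -m handwheel '[[-1,-0.08,0,0,0,0,0],[-1,0,0,0,0,0,0]]'
python3 -m handwheel '[[-1,-0.06,0,0,0,0,0],[-1,0,0,0,0,0,0]]')|grep -E 'pos|force'
```

```text
tool_pos: [0.5678, -0.149, 0.1883]
force: [-1.4, -0.6, -0.8]
gripper_force: 0.8
tool_pos: [0.5738, -0.1483, 0.1883]
force: [-1.1, 0.4, -0.8]
gripper_force: 0.7
tool_pos: [0.5758, -0.1481, 0.1885]
force: [-0.7, -0.1, -1.3]
gripper_force: 0.4
tool_pos: [0.5763, -0.148, 0.1884]
force: [-5.5, -0.1, 3.1]
gripper_force: 2.7
```

Contact where expected. A little firmer, then retreat clear and check.

```bash
(python3 -m handwheel '[[-1,-0.06,0,0,0,0,0],[-1,0,0,0,0,0,0]]'
python3 -m handwheel '[[-1,-0.06,0,0,0,0,0],[-1,0,0,0,0,0,0]]')|grep -E 'pos|force'
python3 -m handwheel '[[-1,0.5,0,0,0,0,0],[-1,0.8,0,-0.5,0,0,0],[-1,0.8,0,-1,0,0,0],[-1,0.5,0,-1,0,0,0],[-1,0,0,-1,0,0,0]]' >/dev/null
python3 -m handwheel '[[-1,0,-1,-0.5,0,0,0],[-1,0,-1,0,0,0,0],[-1,0,-1,0,0,0,0],[-1,0,-1,0,0,0,0],[-1,0,-1,0,0,0,0]]'>/dev/null
python3 -m handwheel '[[-1,0,-1,0,0,0,0],[-1,0,-1,0,0,0,0],[-1,0,-1,0,0,0,0],[-1,0,-1,0,0,0,0],[-1,0,0,0,0,0,0]]'
python3 - <<'E'
from h import *
a=snapshot("scene")["color"][150:280,140:340];b=snapshot("top")["color"][140:270,120:320]
im=np.vstack([cv2.resize(x,None,fx=2.3,fy=2.3,interpolation=cv2.INTER_CUBIC) for x in(a,b)])
cv2.imwrite("pics/end.png",im[:,:,::-1])
E
```

```text
tool_pos: [0.5768, -0.148, 0.1883]
force: [-9.1, -1.0, 6.1]
gripper_force: 4.6
tool_pos: [0.5773, -0.148, 0.1882]
force: [-13.1, 0.2, 9.8]
gripper_force: 6.5
clock: 34.2
tool_pos: [0.5434, -0.3803, 0.2883]
orientation: [-179.9, 0.1, -173.0]
force: [-0.4, -0.0, -0.3]
opening: 0.0005
gripper_force: 0.0
```

View pics/end.png

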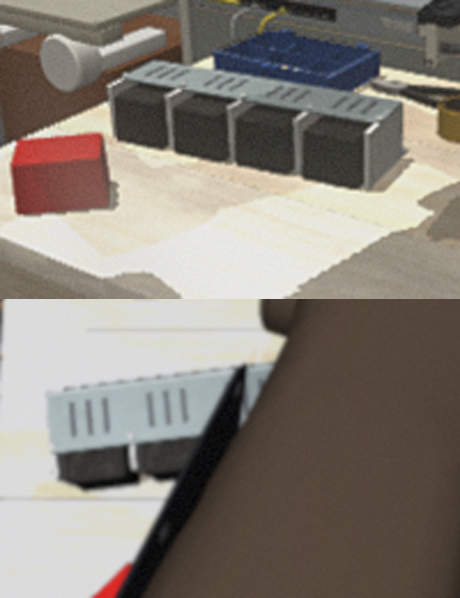

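All four bays are filled, with fronts in line at about (140,115), (200,125), (265,138) and (335,152). The red look-alike at (60,175) hasn't moved, and the gripper is clear. I'll hand in.

```bash
python3 -c "
from plant import *
print(close_job())"
```

```text
the job is handed in; nothing more can be done
None
```

I slid the two spare adapters into bays 3 and 4, pushed each firmly against the back stop, and handed the job in at about 34 s; the last pictures show all four fronts in line and the red look-alike where it was, but not the two screwdrivers.

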